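# Send the drill cores down the diverter chute into the green bin

## Task

Swing the chute's orange flap fully over so that the green bin's exit is open and the other is shut. Then lift the yellow tub out of its stall by the black strap, stand it on the rubber mat and let go; take it again across its body, tip it over the chute's inlet so that all three stone cores slide down into the green bin, and stand the empty tub upright on the mat again. Do not touch the cores with the gripper, leave the flap over, and do not disturb the other things on the bench.

Things in the scene. Friction and masses are not known exactly. Their poses are not given: they have to be found in the camera images.
- chute: Fixed steel Y-chute, open on top, blue side walls 40 high. Origin on the bench under its middle; +x is downhill (level), +y its left looking downhill. Its board slopes 30 deg from the inlet edge (x = -121, z = 220) to two exits side by side (x = 121, z = 80, centres y = +58 and -58; 214 wide in all). Slippery: cores slide by themselves.
- chute_inlet (a point): Middle of the inlet edge: the board's top edge, without end wall, 220 above the bench. The inlet is 96 wide inside for the first 70 along the slope, its walls 40 high; then the walls spread.
- flap (a joint): Orange diverter flap, 100 long, 40 high, free end uphill, hinged on the chute's centre line at chute x = 26, axis square to the board. 0 = middle (starts near it); +0.44 rad (stop) = free end at the -y wall, parts leave by the +y exit; -0.44 (stop) = at the +y wall, parts leave by the -y exit. Fully over: within 0.05 of the stop. Stiff by friction (about 2 N at the knob), stays where left.
- flap_knob (a point): Grip point on the flap's red knob post, 16 in diameter, standing square to the sloping board (its top leans 30 deg downhill) on top of the flap, 75 uphill of the hinge axis; 85 above the board, 18 below the post's top. It swings about 32 to either side; hold or push it from above.
- green_bin: Green open bin, 190 x 108, walls 60 high and 5 thick, the far one (+x) 110; origin under its centre. It stands under one of the two exits, long side along the chute's x; the grey bin stands under the other.
- grey_bin: Grey open bin, same sizes, under the other exit. Nothing may go in it.
- rack: Fixed plywood rack, 182 x 174, 46 high, floor 8 thick, with two stalls side by side (split along its y) that run along its x; the tub stands in one, a jar 85 high in the other. The stalls leave no room for fingers beside the tub.
- tub: Yellow open tub, 142 x 66 x 50 (x, y, z), walls 4, 150 to 290 g, origin under its floor; rear wall at x = -74. Its +x end is a 35 deg ramp from the floor at x = 5 up to the lip. Three cores lie side by side at the rear; they stay in until it is tipped 50 to 60 deg lip-down; 75 deg empties it. Its sides are plain and flat; a grip across them behind the strap, leaning back 30 deg, clears the strap.
- tub_strap (a point): Middle of the tub's black strap: a bar 66 long (along tub y), 12 wide (tub x) and 10 high, at tub x = 12, z = 95, on two steel uprights at the sides. Grip it from above with the fingers closing along tub x.
- tub_lip (a point): Middle of the tub's pouring lip edge, tub x = 68, z = 50.
- mat: Black rubber mat on the bench, 180 (x) x 130 (y), 3 thick, origin under its centre, fixed.
- core1: Pale limestone drill core, cylinder 60 long, 18 in diameter, 45 g; origin at its centre, x along its axis.
- core2: Pale limestone drill core, cylinder 60 long, 18 in diameter, 45 g; origin at its centre, x along its axis.
- core3: Pale limestone drill core, cylinder 60 long, 18 in diameter, 45 g; origin at its centre, x along its axis.
- jar: White-capped jar, 58 in diameter, 85 high, in the other stall; bystander.
- finial: Carved pale stone finial, 156 in diameter, 205 high; bystander.
- mallet: White-headed mason's mallet lying down, about 230 long; bystander.
- chisel_a: Steel chisel, 175 long; bystander.
- chisel_b: Steel chisel, 175 long; bystander.
- offcut: Pale stone block, 120 x 70 x 50; bystander.
- brush: Dust brush; bystander.
Mind the look-alikes: they are no part of the job. What is shaped like the tub but blue or red is not meant.

How it is judged:
By the outcome, as a careful person would: the job done as asked, in the order asked, and still so for the second after the job is handed in, with the robot touching nothing.
It also fails if it takes over 72 s, if anything falls off the work surface, if the arm or the gripper's body presses on something with over 40 N, if the wrist force passes 120 N, or if a joint passes its speed limit or range.

## Robot

A 7-joint arm with a two-finger parallel gripper is mounted at the origin on the work surface. World frame = base frame: x ahead of the robot, y to its left, z up, the work surface at z = 0. Lengths are in m, angles in rad, forces in N, time in s.
With the tool pointing down it reaches from about 0.425 to 0.875 m from the base axis. Payload 4.7 kg.
Tool frame: the origin (TCP) lies between the finger pads; the fingertips stand 22 mm ahead of it and the grasp point (between the pads) lies 3 mm ahead of it; z points along the fingers, y is the line along which they close (so a half turn about z gives the same grasp; the last joint's range is limited). The gripper opens to 87 mm and grips with 3 to 60 N. Pads are 19 mm wide; open, the fingers measure 117 mm over their backs; the gripper's body (75 mm by 190 mm) begins 51 mm behind the grasp point.
Start: joints at [1.227, 0.321, -0.07, 1.45, 0.023, 1.371, -0.057], TCP at [0.228, -0.609, 0.245] pointing down, gripper open.
Joint ranges: [-2.86, 2.86], [-0.3, 2.09], [-1.38, 1.24], [0.06, 2.45], [-1.56, 4.7], [0.09, 2.05], [-2.69, 2.69]. Speed limits (rad/s): [2.57, 2.57, 3.14, 3.14, 3.14, 3.14, 3.14].

## Interface

Orientations are given as a rotation vector (axis times angle).
In Python, from bench import ctrl gives the robot as it stands. The module is installed in compiled form; this text tells all that it offers.
- The arm moves only by the tool send_rows, never from a script. Its argument "motion" is a list of rows, each an object with "claw": the opening, from -1 (shut) to 1 (fully open); "slide": the shift along the tool's x, y, z in mm, a list of three; "delta_rot": the turn, a rotation vector about the tool's x, y, z in rad, a list of three. In form: [{"claw": claw, "slide": [x, y, z], "delta_rot": [ax, ay, az]}, ...]. A call has 1 to 5 rows; each row is the pose to reach, as a shift and turn from the pose commanded when the call began, along the tool's axes at that moment; what a row does not reach only later rows make up. A row lasts 1/10 s, in which the tool goes at most 50 mm and 8.59 degrees, less where a joint would pass 70% of its speed; a pose out of reach is approached as far as the arm can. A call with a gripper value outside its range is refused whole. The fingers move at their own pace and stop on an object; "grip_force" is the grip in N (left out, the last holds). Time passes only in rows, so rows that repeat a pose let the fingers close. It gives the time, the measured TCP pose, the force, the opening and the grip force at its end, in the units of the state.
- ctrl.get_state(): the state, without advancing time (a new reading comes with each control period).
- ctrl.get_image(name): name is "scene" or "top" or "wrist"; returns a dict with "color" (384x512x3 uint8, blue, green, red), "fx", "fy", "cx", "cy" (pixels), "k1" (the pictures are not rectified: a ray, as slopes to the right and down, at radius r is drawn at 1 + k1 r^2 times it, then the intrinsics apply), "pose" (4x4, takes a point from camera to world coordinates). Camera axes: x right, y down, z forward; pixel columns grow to the right and rows downward; lengths in m; the calibration is good to about 2 mm. A picture is of the moment at which its call begins. There is no depth.
- ctrl.close_job(): hands the job in; it is judged then, once.
The state is a dict: "time": time; "joint_positions": joint angles; "qd": joint speeds; "joint_torque": joint torques, N m; "position": TCP position; "tool_rot": TCP orientation; "ft_force": force on the tool from outside, world axes, zero at the start; "torque": the same for the moment, N m; "grip_width": opening from 0.0 (shut) to 1.0 (fully open); "grip_force": force on a finger pad.
Only numpy, scipy, OpenCV 4.12 (cv2) and the standard library are available. Lean on these libraries where they do the work, as an engineer would, in place of code of your own. Each camera call takes 0.05 s, during which the arm holds its last target. There are 200 camera calls.

## Working session

There is one attempt and no reset: what is moved stays moved. The work goes in short steps, Python scripts to look and compute and a tool call to move; the robot and the scene stay as the last step left them, time stands still between calls to the robot, and variables do not carry over. Pictures are saved under pics/ and viewed, at most 10 in all, crops included, and the job is handed in when it is done.

Besides the shell and the picture viewer there is one more tool, called after ">>>" in YAML: its name, and indented under it one key for each argument. send_rows: Moves the arm, as the interface text tells. Its arguments: {"type":"object","properties":{"motion":{"type":"array","items":{"type":"object","properties":{"claw":{"type":"number"},"slide":{"type":"array","items":{"type":"number"}},"delta_rot":{"type":"array","items":{"type":"number"}}}}},"grip_force":{"type":"number"}},"required":["motion"]}

```bash
mkdir -p pics; cat > h.py <<'E'
import numpy as np, cv2, pickle
from scipy.spatial.transform import Rotation as R
from bench import ctrl
def snap(n,f):
    d=ctrl.get_image(n); cv2.imwrite('pics/%s.png'%f,d['color']); pickle.dump(d,open('pics/%s.pkl'%f,'wb')); return d
def load(f): return pickle.load(open('pics/%s.pkl'%f,'rb'))
def K(d): return np.array([[d['fx'],0,d['cx']],[0,d['fy'],d['cy']],[0,0,1.]])
def ray(d,p):
    # distortion: rd = r(1+k1 r^2)
    q=cv2.undistortPoints(np.array([[p]],float),K(d),np.array([d['k1'],0,0,0.]))[0,0]
    P=np.array(d['pose']); v=P[:3,:3]@[q[0],q[1],1]; return P[:3,3],v/np.linalg.norm(v)
def atz(d,p,z): o,v=ray(d,p); return o+v*(z-o[2])/v[2]
def tri(*a):
    A=0;b=0;rs=[ray(d,p) for d,p in a]
    for o,v in rs: M=np.eye(3)-np.outer(v,v);A=A+M;b=b+M@o
    x=np.linalg.solve(A,b); return x,[np.linalg.norm((np.eye(3)-np.outer(v,v))@(x-o)) for o,v in rs]
def proj(d,X):
    P=np.linalg.inv(np.array(d['pose'])); 
    return cv2.projectPoints(np.array(X,float).reshape(-1,3),cv2.Rodrigues(P[:3,:3])[0],P[:3,3],K(d),np.array([d['k1'],0,0,0.]))[0].reshape(-1,2)
def go(X,Rm):
    """slide mm + delta_rot from measured pose to X,Rm"""
    s=ctrl.get_state(); T=R.from_rotvec(s['tool_rot']); 
    print('slide',np.round(T.inv().apply(np.array(X)-s['position'])*1000,1),'rot',np.round((T.inv()*R.from_matrix(Rm)).as_rotvec(),4))
E
python3 - <<'E'
from h import *
a=snap('scene','s0');b=snap('top','t0');c=snap('wrist','w0')
for d in(a,b,c): print(d['fx'],d['k1'],np.round(d['pose'],3).tolist())
im=np.hstack([cv2.resize(a['color'],(800,600))]); cv2.imwrite('pics/s0b.png',im)
cv2.imwrite('pics/t0b.png',cv2.resize(b['color'],(800,600)))
s=ctrl.get_state();print(s)
print(R.from_rotvec(s['tool_rot']).as_matrix().round(3))
E
```

```text
433.43237207638816 -0.07019458478620612 [[0.538, 0.726, -0.427, 1.134], [0.843, -0.469, 0.264, -0.424], [-0.008, -0.502, -0.865, 1.366], [0.0, 0.0, 0.0, 1.0]]
467.71305394666814 0.029709988405404886 [[-0.005, -0.995, 0.1, 0.359], [-1.0, 0.005, 0.001, -0.082], [-0.001, -0.1, -0.995, 1.858], [0.0, 0.0, 0.0, 1.0]]
317.3994468119653 -0.07159210162209816 [[0.349, -0.906, -0.241, 0.294], [-0.937, -0.338, -0.087, -0.584], [-0.002, 0.257, -0.967, 0.384], [0.0, 0.0, 0.0, 1.0]]
{'time': 0.15, 'joint_positions': array([ 1.22707806,  0.32162156, -0.07008018,  1.45140122,  0.02264088,
        1.37079647, -0.05688603]), 'qd': array([ 0.00099656, -0.0020577 , -0.00082982, -0.0039722 ,  0.00192633,
       -0.00148747, -0.00109091]), 'joint_torque': array([-9.61670798e-05, -4.91793573e+01, -4.04588599e-01, -3.12873173e+01,
       -6.39330642e-02,  4.04524547e-02,  1.22645920e-04]), 'position': array([ 0.22745738, -0.60848953,  0.24372972]), 'tool_rot': array([-3.09006863e+00, -5.58884038e-01,  5.99451980e-04]), 'ft_force': array([0.02097633, 0.56598952, 0.75590191]), 'torque': array([0.03441602, 0.02913714, 0.0304188 ]), 'grip_force': 0.0, 'grip_width': 1.0035052950971708}
[[ 0.937  0.35  -0.001]
 [ 0.35  -0.937  0.001]
 [-0.    -0.001 -1.   ]]
```

View pics/s0b.png

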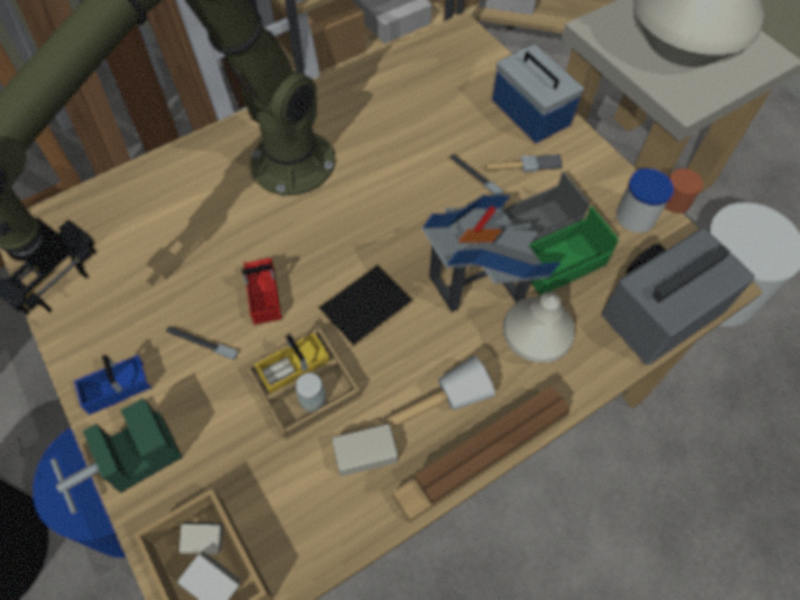

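View pics/t0b.png

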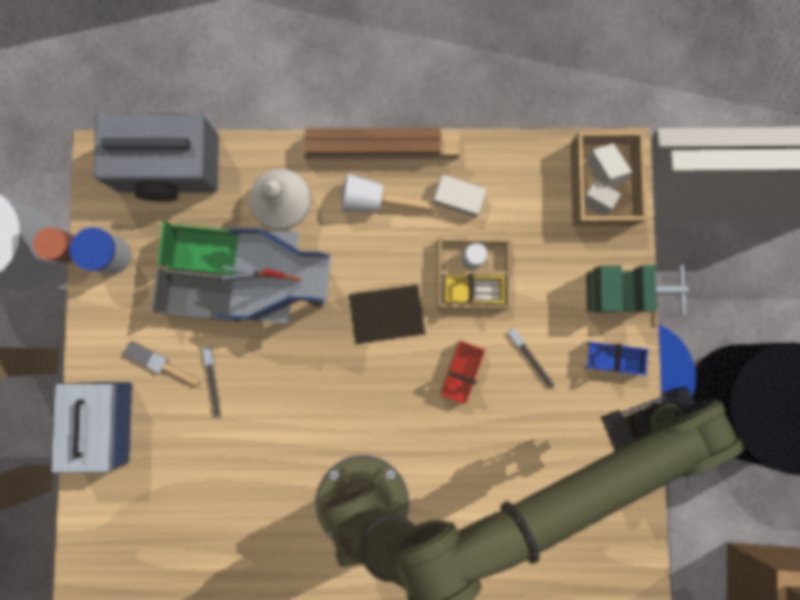

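```bash
python3 - <<'E'
from h import *
a=load('s0')['color'];b=load('t0')['color']
def c(i,x0,y0,w,h,k): return cv2.resize(i[y0:y0+h,x0:x0+w],None,fx=k,fy=k,interpolation=cv2.INTER_CUBIC)
o=np.zeros((600,800,3),np.uint8)
def put(i,x,y): o[y:y+i.shape[0],x:x+i.shape[1]]=i[:600-y,:800-x]
put(c(b,95,140,120,75,4),0,0)      # top chute
put(c(b,272,148,64,60,5),480,0)     # top tub
put(c(a,265,105,120,75,4),0,300)    # scene chute
put(c(a,155,205,64,60,5),480,300)   # scene tub
cv2.imwrite('pics/crop1.png',o)
E
```

```text
(no output)
```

View pics/crop1.png

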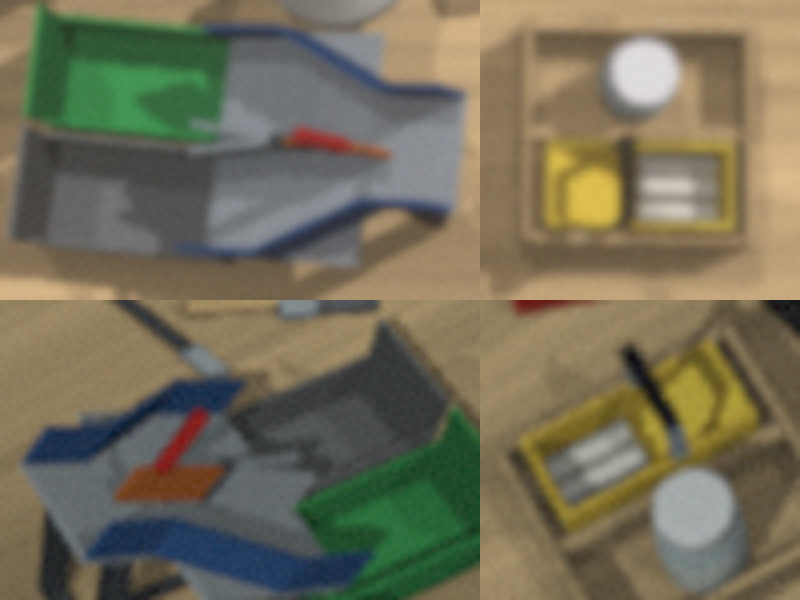

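Crop: the yellow tub (strap at top-view 301,185 / scene 189,224) stands in the rack with lip toward +y. Look-alikes are blue (t0b 617,358) and red (462,372) tubs, which I won't touch. The green bin is on the world +x side, which is the chute −y exit, so the flap has to go to −0.44 with its free end toward the robot.

```bash
python3 - <<'E'
from h import *
a=load('s0');b=load('t0')
T=lambda x,y:(95+x/4-.375,140+y/4-.375); S=lambda x,y:(265+x/4-.375,105+(y-300)/4-.375)
U=lambda x,y:(272+(x-480)/5-.4,148+y/5-.4); V=lambda x,y:(155+(x-480)/5-.4,205+(y-300)/5-.4)
def t(n,p,q): x,e=tri((b,p),(a,q)); print(n,x.round(4),np.round(e,4))
t('posttop',T(297,136),S(203,414))
t('postbase',T(350,148),S(162,470))
t('inl+y',T(447,210),S(25,462))
t('inl-y',T(463,95),S(88,560))
t('flap tip',T(390,154),S(115,498))
t('strapfar -x',U(627,232),V(628,350))
t('strapnear +x',U(627,140),V(677,432))
t('strapmid',U(627,184),V(652,392))
t('tub rear -x',U(738,230),V(520,437))
t('tub rear +x',U(738,142),V(568,528))
t('tub lip -x',U(544,230),V(718,340))
t('green corner far +x?',T(40,8),S(455,410))
print('rack',[atz(b,U(*p),.046).round(3) for p in((526,30),(750,30),(750,243),(526,243))])
print('mat',[atz(b,(x*.64-.18,y*.64-.18),.003).round(3) for x,y in((350,293),(418,285),(425,335),(355,343))])
print('matS',[atz(a,(x*.64-.18,y*.64-.18),.003).round(3) for x,y in((320,304),(376,266),(411,299),(355,343))])
E
```

```text
posttop [0.545  0.2033 0.2619] [0.0018 0.0018]
postbase [0.542  0.1686 0.2073] [0.0012 0.0012]
inl+y [0.4835 0.0775 0.2198] [0.0029 0.0029]
inl-y [0.5862 0.0655 0.2179] [0.0013 0.0013]
flap tip [0.5364 0.132  0.19  ] [0.0027 0.0027]
strapfar -x [ 0.4858 -0.2651  0.0919] [0. 0.]
strapnear +x [ 0.5555 -0.2665  0.0934] [0.0004 0.0004]
strapmid [ 0.5219 -0.2661  0.0932] [0.0006 0.0006]
tub rear -x [ 0.4891 -0.3527  0.0642] [0.0005 0.0005]
tub rear +x [ 0.5583 -0.3555  0.0539] [0.0007 0.0007]
tub lip -x [ 0.4908 -0.205   0.0499] [0.0004 0.0004]
green corner far +x? [0.6489 0.4134 0.2405] [0.023 0.023]
rack [array([ 0.648, -0.193,  0.046]), array([ 0.647, -0.368,  0.046]), array([ 0.48 , -0.365,  0.046]), array([ 0.481, -0.191,  0.046])]
mat [array([0.52 , 0.032, 0.003]), array([ 0.54 , -0.141,  0.003]), array([ 0.413, -0.158,  0.003]), array([0.393, 0.019, 0.003])]
matS [array([ 0.409, -0.153,  0.003]), array([0.392, 0.01 , 0.003]), array([0.512, 0.03 , 0.003]), array([ 0.538, -0.137,  0.003])]
```

```bash
cat >> h.py <<'E'
def rot(z,y):
    z=np.array(z,float);z/=np.linalg.norm(z);y=np.array(y,float);y-=z*(y@z);y/=np.linalg.norm(y)
    return np.c_[np.cross(y,z),y,z]
def plan(*wps,start=None):
    """wps: (X,Rm); prints calls of <=240 mm and <=41 deg"""
    from scipy.spatial.transform import Slerp
    if start is None: s=ctrl.get_state(); p=np.array(s['position']);q=R.from_rotvec(s['tool_rot']); print('t',s['time'],'p',p.round(4),'F',np.round(s['ft_force'],1),'w',s['grip_width']*87)
    else: p,q=np.array(start[0]),R.from_matrix(start[1])
    for X,Rm in wps:
        X=np.array(X);Q=R.from_matrix(Rm);L=np.linalg.norm(X-p);A=(q.inv()*Q).magnitude()
        n=int(max(1,np.ceil(L/.24),np.ceil(A/np.radians(41))));sl=Slerp([0,1],R.concatenate([q,Q]))
        pp,qq=p,q
        for i in range(1,n+1):
            p2=p+(X-p)*i/n;q2=sl(i/n)
            print(np.round(qq.inv().apply(p2-pp)*1000,1).tolist(),np.round((qq.inv()*q2).as_rotvec(),3).tolist(),'rows>=%.1f'%max(np.linalg.norm(p2-pp)/.05,np.degrees((qq.inv()*q2).magnitude())/8.59))
            pp,qq=p2,q2
        print('--'); p,q=X,Q
XC=np.array([.116,.993,0]);YC=np.array([-.993,.116,0])
DOWN=[0,0,-1]
E
python3 - <<'E'
from h import *
plan(([.48,-.27,.38],rot(DOWN,[0,-1,0])),([.54,.17,.38],rot(DOWN,-YC)))
E
```

```text
t 0.15 p [ 0.2275 -0.6085  0.2437] F [0.  0.6 0.8] w 87.30496067345386
[177.5, -114.4, -68.0] [-0.001, 0.0, 0.179] rows>=4.4
[154.4, -144.1, -68.1] [-0.001, 0.0, 0.179] rows>=4.4
--
[20.0, -146.7, 0.0] [0.0, 0.0, -0.485] rows>=3.2
[86.1, -120.4, 0.0] [0.0, 0.0, -0.485] rows>=3.2
[132.3, -66.5, 0.0] [0.0, 0.0, -0.485] rows>=3.2
--
```

>>> send_rows:
  motion:
    - {"claw": 1, "slide": [36, -23, -14], "delta_rot": [0, 0, 0.036]}
    - {"claw": 1, "slide": [71, -46, -27], "delta_rot": [0, 0, 0.072]}
    - {"claw": 1, "slide": [107, -69, -41], "delta_rot": [0, 0, 0.107]}
    - {"claw": 1, "slide": [142, -92, -54], "delta_rot": [0, 0, 0.143]}
    - {"claw": 1, "slide": [177, -114, -68], "delta_rot": [0, 0, 0.179]}

```text
time: 0.65
position: [0.3542, -0.4383, 0.3128]
tool_rot: [-3.129, -0.278, 0.001]
ft_force: [0.5, 0.3, -0.2]
grip_width: 1.003
grip_force: 0.0
```

>>> send_rows:
  motion:
    - {"claw": 1, "slide": [31, -29, -14], "delta_rot": [0, 0, 0.036]}
    - {"claw": 1, "slide": [62, -58, -27], "delta_rot": [0, 0, 0.072]}
    - {"claw": 1, "slide": [93, -87, -41], "delta_rot": [0, 0, 0.107]}
    - {"claw": 1, "slide": [124, -116, -54], "delta_rot": [0, 0, 0.143]}
    - {"claw": 1, "slide": [154, -144, -68], "delta_rot": [0, 0, 0.179]}

```text
time: 1.15
position: [0.4801, -0.2692, 0.3809]
tool_rot: [3.142, -0.002, -0.0]
ft_force: [0.3, 0.0, 0.8]
grip_width: 1.005
grip_force: 0.0
```

```bash
python3 - <<'E'
from h import *
d=snap('wrist','w1')
plan(([.54,.17,.38],rot(DOWN,-YC)))
print(R.from_rotvec(ctrl.get_state()['tool_rot']).as_matrix().round(3))
print(proj(d,[.522,-.266,.095]))
E
```

```text
t 1.2 p [ 0.4857 -0.2613  0.3835] F [4.  5.5 2.5] w 87.04867331165528
[19.3, -143.6, 1.7] [0.001, -0.002, -0.482] rows>=3.2
[83.7, -118.3, 1.7] [0.001, -0.002, -0.482] rows>=3.2
[129.0, -66.0, 1.5] [0.001, -0.002, -0.482] rows>=3.2
--
[[ 1.     0.009  0.006]
 [ 0.009 -1.     0.003]
 [ 0.006 -0.003 -1.   ]]
[[253.51484598 132.42518413]]
```

>>> send_rows:
  motion:
    - {"claw": 1, "slide": [5, -36, 0], "delta_rot": [0, 0, -0.121]}
    - {"claw": 1, "slide": [10, -72, 0], "delta_rot": [0, 0, -0.242]}
    - {"claw": 1, "slide": [15, -109, 0], "delta_rot": [0, 0, -0.364]}
    - {"claw": 1, "slide": [20, -147, 0], "delta_rot": [0, 0, -0.485]}

```text
time: 1.6
position: [0.4993, -0.1229, 0.3802]
tool_rot: [3.048, 0.761, -0.001]
ft_force: [0.7, -1.2, 0.5]
grip_width: 1.001
grip_force: 0.0
```

>>> send_rows:
  motion:
    - {"claw": 1, "slide": [21, -30, 0], "delta_rot": [0, 0, -0.121]}
    - {"claw": 1, "slide": [43, -60, 0], "delta_rot": [0, 0, -0.242]}
    - {"claw": 1, "slide": [65, -90, 0], "delta_rot": [0, 0, -0.364]}
    - {"claw": 1, "slide": [86, -120, 0], "delta_rot": [0, 0, -0.485]}

```text
time: 2.0
position: [0.5195, 0.0236, 0.3803]
tool_rot: [2.776, 1.471, -0.0]
ft_force: [-0.1, 0.1, -0.6]
grip_width: 0.998
grip_force: 0.0
```

>>> send_rows:
  motion:
    - {"claw": 1, "slide": [33, -17, 0], "delta_rot": [0, 0, -0.121]}
    - {"claw": 1, "slide": [66, -33, 0], "delta_rot": [0, 0, -0.242]}
    - {"claw": 1, "slide": [99, -50, 0], "delta_rot": [0, 0, -0.364]}
    - {"claw": 1, "slide": [132, -66, 0], "delta_rot": [0, 0, -0.485]}
    - {"claw": 1, "slide": [132, -66, 0], "delta_rot": [0, 0, -0.485]}

```text
time: 2.5
position: [0.5384, 0.1747, 0.3801]
tool_rot: [-2.331, -2.1, -0.002]
ft_force: [-0.5, 0.8, 0.0]
grip_width: 0.996
grip_force: 0.0
```

```bash
python3 - <<'E'
from h import *
d=snap('wrist','w2')
a=load('w1')['color']
plan(([.549,.195,.249],rot(DOWN,-YC)))
print(proj(d,[[.549,.195,.246],[.545,.2033,.2619],[.535,.0715,.219]]))
o=np.hstack([a,d['color']]);cv2.imwrite('pics/w12.png',cv2.resize(o,(800,300)))
o=np.zeros((600,800,3),np.uint8);o[:,:]=0
x=cv2.resize(d['color'],(800,600));cv2.imwrite('pics/w2b.png',x)
E
```

```text
t 2.55 p [0.539  0.1714 0.38  ] F [ 0.4 -0.4 -0.1] w 86.919764735369
[24.4, 7.5, 131.0] [-0.001, -0.001, 0.006] rows>=2.7
--
[[263.86730226 168.44826383]
 [258.51055737 162.45019001]
 [261.55646694 279.55863226]]
```

View pics/w2b.png

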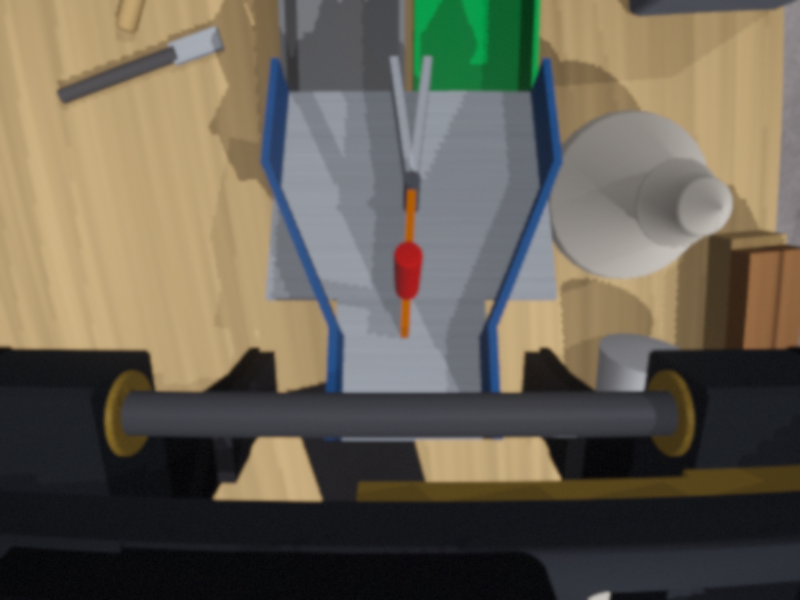

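```bash
python3 - <<'E'
from h import *
from scipy.optimize import least_squares
d=load('w2');a=load('s0');b=load('t0')
s=lambda x,y:(x*.64-.18,y*.64-.18)
T=lambda x,y:(95+x/4-.375,140+y/4-.375); S=lambda x,y:(265+x/4-.375,105+(y-300)/4-.375)
def W(p,P):
    c,n=np.cos(p[2]),np.sin(p[2]);return np.array([p[0]+c*P[0]-n*P[1],p[1]+n*P[0]+c*P[1],P[2]])
# hinge-foot & exit corners & inlet corners (chute frame)
obs=[(d,s(341,438),(-.121,.048,.22)),(d,s(484,438),(-.121,-.048,.22)),(d,s(285,91),(.121,.107,.08)),(d,s(538,91),(.121,-.107,.08)),
(b,T(447,210),(-.121,.05,.22)),(b,T(463,95),(-.121,-.05,.22)),(a,S(25,462),(-.121,.05,.22)),(a,S(88,560),(-.121,-.05,.22))]
f=lambda p:np.concatenate([proj(D,W(p,P))[0]-q for D,q,P in obs])
r=least_squares(f,[.549,.192,1.454],loss='soft_l1',f_scale=2);p=r.x
print(p,np.degrees(p[2]),f(p).reshape(-1,2).round(1).tolist())
print('inlet',W(p,(-.121,0,.22)))
def knob(a,h=.085):
    x=-.075*np.cos(a)*np.cos(np.pi/6)+.026; # along slope
    sl=-.075*np.cos(a); y=-.075*np.sin(a)
    return W(p,(.026+sl*.866+h*.5,y,.22-(.147)*np.tan(np.pi/6)-sl*.5+h*.866))
for q in(0,-.44,.1):print(q,knob(q),proj(d,knob(q,.103))[0]/.64)
E
```

```text
[0.55050594 0.19133669 1.46075171] 83.69490778622468 [[0.4, -0.2], [-0.7, 0.1], [-0.8, -0.3], [0.3, 0.6], [1.0, -0.8], [0.3, -0.1], [1.3, 0.8], [0.6, -0.3]]
inlet [0.5372174 0.0710686 0.22     ]
0 [0.55089581 0.19486522 0.24623951] [416.84940408 251.4850849 ]
-0.44 [0.51982299 0.20452251 0.2426677 ] [356.47131745 238.63033686]
0.1 [0.55837366 0.19436544 0.24605217] [431.07885515 250.89177882]
```

```bash
python3 - <<'E'
from h import *
Rk=rot(DOWN,[.994,-.11,0])
plan(([.546,.196,.249],Rk),([.5165,.2055,.246],Rk))
E
```

```text
t 2.55 p [0.539  0.1714 0.38  ] F [ 0.4 -0.4 -0.1] w 86.919764735369
[25.0, 4.4, 131.0] [-0.001, -0.001, 0.0] rows>=2.7
--
[6.2, -30.4, 3.0] [0.0, 0.0, 0.0] rows>=0.6
--
```

>>> send_rows:
  motion:
    - {"claw": 1, "slide": [25, 4, 40], "delta_rot": [0, 0, 0]}
    - {"claw": 1, "slide": [25, 4, 80], "delta_rot": [0, 0, 0]}
    - {"claw": 1, "slide": [25, 4, 115], "delta_rot": [0, 0, 0]}
    - {"claw": 0, "slide": [25, 4, 131], "delta_rot": [0, 0, 0]}
    - {"claw": -0.3, "slide": [25, 4, 131], "delta_rot": [0, 0, 0]}
  grip_force: 8

```text
time: 3.05
position: [0.5458, 0.1908, 0.2473]
tool_rot: [-2.348, -2.085, 0.007]
ft_force: [0.3, -0.6, 0.7]
grip_width: 0.895
grip_force: 0.0
```

>>> send_rows:
  motion:
    - {"claw": -1, "slide": [0, 0, 0], "delta_rot": [0, 0, 0]}
    - {"claw": -1, "slide": [0, 0, 0], "delta_rot": [0, 0, 0]}
    - {"claw": -1, "slide": [0, 0, 0], "delta_rot": [0, 0, 0]}
    - {"claw": -1, "slide": [0, 0, 0], "delta_rot": [0, 0, 0]}

```text
time: 3.45
position: [0.5472, 0.1931, 0.2507]
tool_rot: [2.346, 2.088, 0.003]
ft_force: [-0.3, 0.0, -0.7]
grip_width: 0.54
grip_force: 0.0
```

>>> send_rows:
  motion:
    - {"claw": -1, "slide": [0, 0, 0], "delta_rot": [0, 0, 0]}
    - {"claw": -1, "slide": [0, 0, 0], "delta_rot": [0, 0, 0]}
    - {"claw": -1, "slide": [0, 0, 0], "delta_rot": [0, 0, 0]}
    - {"claw": -1, "slide": [0, 0, 0], "delta_rot": [0, 0, 0]}
    - {"claw": -1, "slide": [0, 0, 0], "delta_rot": [0, 0, 0]}

```text
time: 3.95
position: [0.5463, 0.1928, 0.2494]
tool_rot: [-2.346, -2.089, 0.001]
ft_force: [-1.6, 0.2, 1.4]
grip_width: 0.181
grip_force: 8.0
```

>>> send_rows:
  motion:
    - {"claw": -1, "slide": [1, -6, 0], "delta_rot": [0, 0, 0]}
    - {"claw": -1, "slide": [3, -12, 1], "delta_rot": [0, 0, 0]}
    - {"claw": -1, "slide": [5, -18, 2], "delta_rot": [0, 0, 0]}
    - {"claw": -1, "slide": [6, -24, 2], "delta_rot": [0, 0, 0]}
    - {"claw": -1, "slide": [8, -28, 3], "delta_rot": [0, 0, 0]}

```text
time: 4.45
position: [0.519, 0.203, 0.246]
tool_rot: [2.347, 2.088, -0.003]
ft_force: [1.1, -4.8, -1.6]
grip_width: 0.177
grip_force: 8.0
```

>>> send_rows:
  motion:
    - {"claw": -1, "slide": [1, -3, 0], "delta_rot": [0, 0, 0]}
    - {"claw": -1, "slide": [1, -3, 0], "delta_rot": [0, 0, 0]}
    - {"claw": -1, "slide": [1, -3, 0], "delta_rot": [0, 0, 0]}

```text
time: 4.75
position: [0.5176, 0.2042, 0.2459]
tool_rot: [2.346, 2.087, 0.0]
ft_force: [4.1, -5.0, -3.9]
grip_width: 0.182
grip_force: 8.0
```

>>> send_rows:
  motion:
    - {"claw": -1, "slide": [0, -3, 0], "delta_rot": [0, 0, 0]}
    - {"claw": -1, "slide": [0, -6, 0], "delta_rot": [0, 0, 0]}
    - {"claw": -1, "slide": [0, -6, 0], "delta_rot": [0, 0, 0]}

```text
time: 5.05
position: [0.5159, 0.2048, 0.247]
tool_rot: [2.344, 2.082, 0.014]
ft_force: [15.6, -3.7, -7.8]
grip_width: 0.213
grip_force: 8.0
```

>>> send_rows:
  motion:
    - {"claw": 1, "slide": [0, 3, 0], "delta_rot": [0, 0, 0]}
    - {"claw": 1, "slide": [0, 6, 0], "delta_rot": [0, 0, 0]}
    - {"claw": 1, "slide": [0, 6, 0], "delta_rot": [0, 0, 0]}
    - {"claw": 1, "slide": [0, 6, 0], "delta_rot": [0, 0, 0]}
    - {"claw": 1, "slide": [0, 6, -40], "delta_rot": [0, 0, 0]}

```text
time: 5.55
position: [0.5137, 0.2045, 0.282]
tool_rot: [-2.341, -2.087, 0.015]
ft_force: [-0.3, -0.3, 0.2]
grip_width: 0.581
grip_force: 0.0
```

>>> send_rows:
  motion:
    - {"claw": 1, "slide": [0, 0, -45], "delta_rot": [0, 0, 0]}
    - {"claw": 1, "slide": [-20, 0, -90], "delta_rot": [0, 0, 0]}
    - {"claw": 1, "slide": [-20, 0, -90], "delta_rot": [0, 0, 0]}
    - {"claw": 1, "slide": [-20, 0, -90], "delta_rot": [0, 0, 0]}

```text
time: 5.95
position: [0.5147, 0.1859, 0.3774]
tool_rot: [2.346, 2.088, 0.003]
ft_force: [-0.2, 0.1, -1.1]
grip_width: 0.943
grip_force: 0.0
```

```bash
python3 - <<'E'
from h import *
d=snap('wrist','w3')
def W(P,p=(.5505,.1913,1.46075)):
    c,n=np.cos(p[2]),np.sin(p[2]);return np.array([p[0]+c*P[0]-n*P[1],p[1]+n*P[0]+c*P[1],P[2]])
for a in(-.3,-.35,-.39,-.44,-.48):
    sl=-.1*np.cos(a);k=-.075*np.cos(a)
    P=W((.026+k*.866+.0515,-.075*np.sin(a),.1351-k*.5+.0892))
    F=W((.026+sl*.866+.02,-.1*np.sin(a),.1351-sl*.5+.0346))
    print(a,'post top',proj(d,P)[0].round(1),'flap end top',proj(d,F)[0].round(1))
im=d['color'];x=im[60:300,140:380];cv2.imwrite('pics/w3c.png',cv2.resize(x,(600,600),interpolation=cv2.INTER_CUBIC))
plan(([.50,-.266,.25],rot(DOWN,[0,-1,0])),([.522,-.266,.106],rot(DOWN,[0,-1,0])))
E
```

```text
-0.3 post top [269.1 167.5] flap end top [259.6 211.8]
-0.35 post top [264.8 166.1] flap end top [254.8 210.3]
-0.39 post top [261.4 164.9] flap end top [251.1 208.9]
-0.44 post top [257.2 163.2] flap end top [246.5 207. ]
-0.48 post top [253.9 161.7] flap end top [242.9 205.3]
t 6.0 p [0.5141 0.186  0.376 ] F [-0.3  1.1 -0.5] w 84.12620649200024
[-150.2, 12.7, 42.0] [-0.0, 0.0, 0.485] rows>=3.2
[-126.9, 81.3, 42.0] [-0.0, 0.0, 0.485] rows>=3.2
[-74.4, 131.1, 42.0] [-0.0, 0.0, 0.485] rows>=3.2
--
[22.0, 0.0, 144.0] [0.0, 0.0, 0.0] rows>=2.9
--
```

View pics/w3c.png

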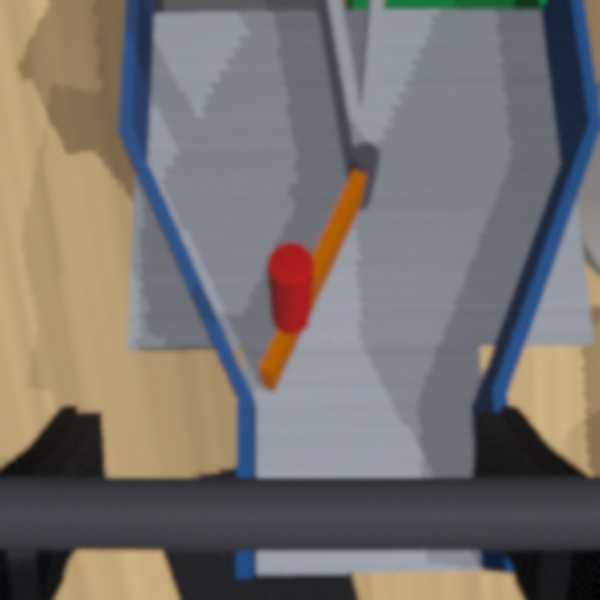

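Flap end at crop (268,375) and post top at (291,262) match −0.44, so the flap is fully over. Next the tub.

>>> send_rows:
  motion:
    - {"claw": 1, "slide": [-37, 3, 10], "delta_rot": [0, 0, 0.121]}
    - {"claw": 1, "slide": [-75, 6, 20], "delta_rot": [0, 0, 0.242]}
    - {"claw": 1, "slide": [-112, 9, 31], "delta_rot": [0, 0, 0.364]}
    - {"claw": 1, "slide": [-150, 13, 42], "delta_rot": [0, 0, 0.485]}

```text
time: 6.4
position: [0.5089, 0.0344, 0.3321]
tool_rot: [-2.78, -1.459, 0.004]
ft_force: [0.5, -0.2, 0.1]
grip_width: 1.007
grip_force: 0.0
```

>>> send_rows:
  motion:
    - {"claw": 1, "slide": [-32, 20, 10], "delta_rot": [0, 0, 0.121]}
    - {"claw": 1, "slide": [-63, 41, 20], "delta_rot": [0, 0, 0.242]}
    - {"claw": 1, "slide": [-95, 61, 31], "delta_rot": [0, 0, 0.364]}
    - {"claw": 1, "slide": [-127, 81, 42], "delta_rot": [0, 0, 0.485]}

```text
time: 6.8
position: [0.504, -0.1161, 0.2901]
tool_rot: [-3.049, -0.748, 0.004]
ft_force: [-0.2, -0.2, 0.1]
grip_width: 1.007
grip_force: 0.0
```

>>> send_rows:
  motion:
    - {"claw": 1, "slide": [-25, 44, 14], "delta_rot": [0, 0, 0.162]}
    - {"claw": 1, "slide": [-50, 87, 28], "delta_rot": [0, 0, 0.323]}
    - {"claw": 1, "slide": [-74, 131, 42], "delta_rot": [0, 0, 0.485]}
    - {"claw": 1, "slide": [-74, 131, 42], "delta_rot": [0, 0, 0.485]}
    - {"claw": 1, "slide": [-74, 131, 42], "delta_rot": [0, 0, 0.485]}

```text
time: 7.3
position: [0.4991, -0.2667, 0.2475]
tool_rot: [-3.138, 0.004, 0.007]
ft_force: [0.9, 0.5, 0.2]
grip_width: 1.006
grip_force: 0.0
```

```bash
python3 - <<'E'
from h import *
d=snap('wrist','w4')
plan(([.522,-.266,.106],rot(DOWN,[0,-1,0])))
print(proj(d,[[.522,-.266,.1],[.4855,-.266,.1],[.5555,-.266,.1]]))
print(proj(load('w1'),[[.522,-.266,.1],[.4855,-.266,.1],[.5555,-.266,.1]]))
o=np.hstack([cv2.resize(d['color'][40:240,150:350],(400,400),interpolation=cv2.INTER_CUBIC),cv2.resize(load('w1')['color'][60:220,170:330],(400,400),interpolation=cv2.INTER_CUBIC)])
cv2.imwrite('pics/w4c.png',o)
E
```

```text
t 7.35 p [ 0.5003 -0.2646  0.2486] F [-0.7  1.5 -0.1] w 87.20158777822299
[22.1, 1.8, 142.6] [-0.003, 0.003, 0.001] rows>=2.9
--
[[255.93505164 163.36649695]
 [256.08061777 201.60674769]
 [255.79188564 126.17353774]]
[[253.49133064 132.69124803]
 [253.60896304 160.31648362]
 [253.38095149 106.40049236]]
```

View pics/w4c.png

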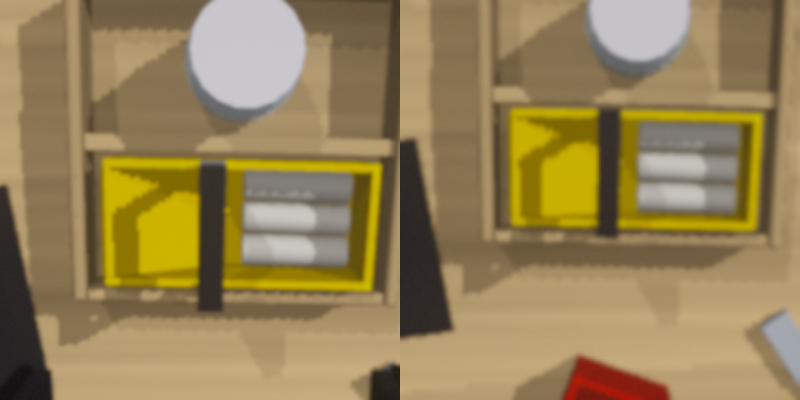

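```bash
python3 - <<'E'
from h import *
a=load('s0');b=load('t0');c=load('w4');e=load('w1')
U=lambda x,y:(272+(x-480)/5-.4,148+y/5-.4); V=lambda x,y:(155+(x-480)/5-.4,205+(y-300)/5-.4)
m=(c,(255.5,158));n=(e,(253.2,128.6));t=(b,U(627,186));s=(a,V(652,392))
for k in((m,n),(m,t),(m,s),(t,s),(m,t,s)): x,r=tri(*k);print(x.round(4),np.round(r,4))
E
```

```text
[ 0.5275 -0.2657  0.1035] [0. 0.]
[ 0.5227 -0.2665  0.0751] [0.0011 0.0011]
[ 0.527  -0.2668  0.1035] [0.0012 0.0012]
[ 0.5207 -0.2661  0.0909] [0.0003 0.0003]
[ 0.5224 -0.266   0.0911] [0.0031 0.0016 0.0017]
```

>>> send_rows:
  motion:
    - {"claw": 1, "slide": [26, 0, 40], "delta_rot": [0, 0, 0]}
    - {"claw": 0.6, "slide": [26, 0, 80], "delta_rot": [0, 0, 0]}
    - {"claw": 0.2, "slide": [26, 0, 115], "delta_rot": [0, 0, 0]}
    - {"claw": 0, "slide": [26, 0, 140], "delta_rot": [0, 0, 0]}
    - {"claw": -0.2, "slide": [26, 0, 144], "delta_rot": [0, 0, 0]}
  grip_force: 55

```text
time: 7.85
position: [0.5252, -0.2619, 0.1031]
tool_rot: [-3.137, -0.008, 0.009]
ft_force: [0.4, -0.1, 0.0]
grip_width: 0.723
grip_force: 0.0
```

>>> send_rows:
  motion:
    - {"claw": -1, "slide": [0, 0, 0], "delta_rot": [0, 0, 0]}
    - {"claw": -1, "slide": [0, 0, 0], "delta_rot": [0, 0, 0]}
    - {"claw": -1, "slide": [0, 0, 0], "delta_rot": [0, 0, 0]}
    - {"claw": -1, "slide": [0, 0, 0], "delta_rot": [0, 0, 0]}
    - {"claw": -1, "slide": [0, 0, 0], "delta_rot": [0, 0, 0]}

```text
time: 8.35
position: [0.5272, -0.2663, 0.1075]
tool_rot: [3.141, -0.001, 0.002]
ft_force: [-0.1, -0.2, -0.7]
grip_width: 0.266
grip_force: 0.0
```

>>> send_rows:
  motion:
    - {"claw": -1, "slide": [0, 0, 0], "delta_rot": [0, 0, 0]}
    - {"claw": -1, "slide": [0, 0, 0], "delta_rot": [0, 0, 0]}
    - {"claw": -1, "slide": [0, 0, 0], "delta_rot": [0, 0, 0]}
    - {"claw": -1, "slide": [0, 0, 0], "delta_rot": [0, 0, 0]}

```text
time: 8.75
position: [0.5268, -0.2663, 0.1069]
tool_rot: [3.141, -0.001, 0.0]
ft_force: [-0.6, -0.0, 2.3]
grip_width: 0.13
grip_force: 54.9
```

>>> send_rows:
  motion:
    - {"claw": -1, "slide": [0, 0, -10], "delta_rot": [0, 0, 0]}
    - {"claw": -1, "slide": [0, 0, -30], "delta_rot": [0, 0, 0]}
    - {"claw": -1, "slide": [0, 0, -55], "delta_rot": [0, 0, 0]}
    - {"claw": -1, "slide": [0, 0, -80], "delta_rot": [0, 0, 0]}
    - {"claw": -1, "slide": [0, 0, -90], "delta_rot": [0, 0, 0]}

```text
time: 9.25
position: [0.5276, -0.266, 0.1988]
tool_rot: [3.14, 0.0, 0.004]
ft_force: [0.6, 0.2, -3.9]
grip_width: 0.131
grip_force: 55.0
```

>>> send_rows:
  motion:
    - {"claw": -1, "slide": [-3, -10, 0], "delta_rot": [0, 0, 0]}
    - {"claw": -1, "slide": [-12, -40, 0], "delta_rot": [0, 0, 0]}
    - {"claw": -1, "slide": [-22, -75, 0], "delta_rot": [0, 0, 0]}
    - {"claw": -1, "slide": [-31, -110, 0], "delta_rot": [0, 0, 0]}
    - {"claw": -1, "slide": [-41, -145, 0], "delta_rot": [0, 0, 0]}

```text
time: 9.75
position: [0.4838, -0.1185, 0.1944]
tool_rot: [-3.14, -0.0, 0.005]
ft_force: [0.8, 0.4, -3.9]
grip_width: 0.126
grip_force: 55.0
```

>>> send_rows:
  motion:
    - {"claw": -1, "slide": [-10, -35, 0], "delta_rot": [0, 0, 0]}
    - {"claw": -1, "slide": [-18, -62, 0], "delta_rot": [0, 0, 0]}
    - {"claw": -1, "slide": [-21, -74, 0], "delta_rot": [0, 0, 0]}
    - {"claw": -1, "slide": [-21, -74, 0], "delta_rot": [0, 0, 0]}
    - {"claw": -1, "slide": [-21, -74, 0], "delta_rot": [0, 0, 0]}

```text
time: 10.25
position: [0.4646, -0.0482, 0.196]
tool_rot: [3.141, -0.002, -0.001]
ft_force: [0.3, -0.3, -4.5]
grip_width: 0.131
grip_force: 55.0
```

```bash
python3 - <<'E'
from h import *
d=snap('scene','s1')
plan(([.465,-.047,.104],rot(DOWN,[0,-1,0])))
M=np.array([[.52,.032,.003],[.54,-.141,.003],[.413,-.158,.003],[.393,.019,.003]]);print(proj(d,M).round())
cv2.imwrite('pics/s1c.png',cv2.resize(d['color'][130:250,170:330],(800,600),interpolation=cv2.INTER_CUBIC))
E
```

```text
t 10.3 p [ 0.4648 -0.0487  0.1961] F [ 1.3 -0.7 -4.5] w 11.120155857283848
[0.2, -1.7, 92.1] [0.001, 0.0, -0.002] rows>=1.8
--
[[265. 193.]
 [226. 220.]
 [204. 196.]
 [243. 169.]]
```

View pics/s1c.png

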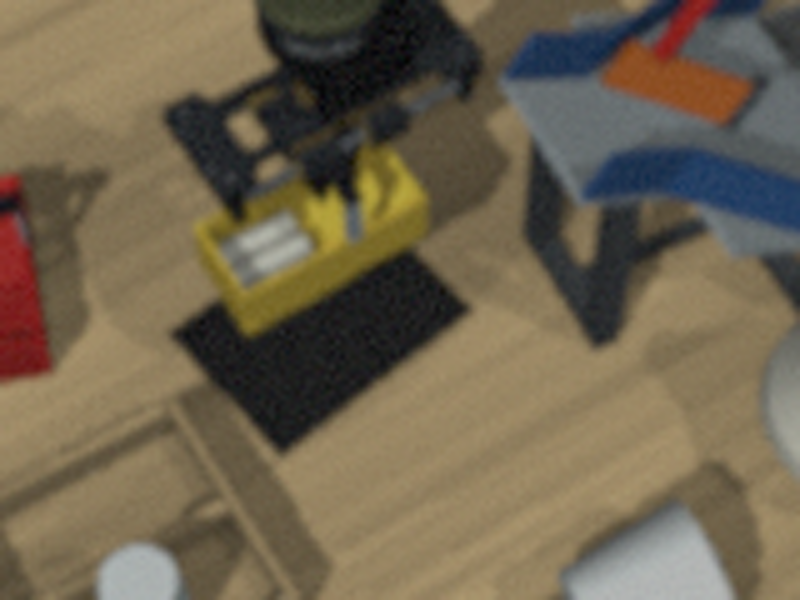

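The tub hangs level at (310,235), with the cores inside, above the mat. Lowering.

>>> send_rows:
  motion:
    - {"claw": -1, "slide": [0, -1, 30], "delta_rot": [0, 0, 0]}
    - {"claw": -1, "slide": [0, -1, 60], "delta_rot": [0, 0, 0]}
    - {"claw": -1, "slide": [0, -1, 80], "delta_rot": [0, 0, 0]}
    - {"claw": -1, "slide": [0, -1, 88], "delta_rot": [0, 0, 0]}
    - {"claw": -1, "slide": [0, -1, 91], "delta_rot": [0, 0, 0]}

```text
time: 10.8
position: [0.4645, -0.047, 0.1047]
tool_rot: [-3.141, 0.003, 0.003]
ft_force: [0.3, -1.1, -3.8]
grip_width: 0.126
grip_force: 55.0
```

>>> send_rows:
  motion:
    - {"claw": -1, "slide": [0, 0, 1], "delta_rot": [0, 0, 0]}
    - {"claw": -1, "slide": [0, 0, 2], "delta_rot": [0, 0, 0]}
    - {"claw": -1, "slide": [0, 0, 3], "delta_rot": [0, 0, 0]}
    - {"claw": -1, "slide": [0, 0, 3], "delta_rot": [0, 0, 0]}

```text
time: 11.2
position: [0.4652, -0.046, 0.1031]
tool_rot: [3.141, -0.0, 0.002]
ft_force: [-0.5, 0.6, -4.2]
grip_width: 0.13
grip_force: 55.0
```

>>> send_rows:
  motion:
    - {"claw": -1, "slide": [0, 0, 1], "delta_rot": [0, 0, 0]}
    - {"claw": -1, "slide": [0, 0, 2], "delta_rot": [0, 0, 0]}
    - {"claw": -1, "slide": [0, 0, 2], "delta_rot": [0, 0, 0]}

```text
time: 11.5
position: [0.4654, -0.0459, 0.1018]
tool_rot: [3.141, 0.0, 0.001]
ft_force: [-1.7, 0.3, 4.6]
grip_width: 0.133
grip_force: 54.9
```

>>> send_rows:
  motion:
    - {"claw": 1, "slide": [0, 0, 0], "delta_rot": [0, 0, 0]}
    - {"claw": 1, "slide": [0, 0, 0], "delta_rot": [0, 0, 0]}
    - {"claw": 1, "slide": [0, 0, 0], "delta_rot": [0, 0, 0]}
    - {"claw": 1, "slide": [0, 0, -20], "delta_rot": [0, 0, 0]}
    - {"claw": 1, "slide": [0, 0, -60], "delta_rot": [0, 0, 0]}

```text
time: 12.0
position: [0.4624, -0.0458, 0.1585]
tool_rot: [-3.14, 0.0, 0.01]
ft_force: [0.4, -0.8, 0.6]
grip_width: 0.498
grip_force: 0.0
```

>>> send_rows:
  motion:
    - {"claw": 1, "slide": [-20, 0, -40], "delta_rot": [0, 0, 0]}
    - {"claw": 1, "slide": [-40, 0, -80], "delta_rot": [0, 0, 0]}
    - {"claw": 1, "slide": [-40, 0, -120], "delta_rot": [0, 0, 0]}
    - {"claw": 1, "slide": [-40, 0, -120], "delta_rot": [0, 0, 0]}
    - {"claw": 1, "slide": [-40, 0, -120], "delta_rot": [0, 0, 0]}

```text
time: 12.5
position: [0.4253, -0.0461, 0.2814]
tool_rot: [3.14, -0.0, 0.004]
ft_force: [0.3, 0.5, 0.2]
grip_width: 0.947
grip_force: 0.0
```

```bash
python3 - <<'E'
from h import *
d=snap('wrist','w5');t=snap('top','t5')
for n,D in(('w',d),('t',t)):
    h=cv2.cvtColor(D['color'],cv2.COLOR_BGR2HSV);m=cv2.inRange(h,(22,150,60),(34,255,255))
    k,l,st,c=cv2.connectedComponentsWithStats(cv2.morphologyEx(m,cv2.MORPH_CLOSE,np.ones((9,9))));i=1+np.argsort(-st[1:,4])[:3]
    for j in i:
        pts=np.argwhere(l==j)[:,::-1].astype(np.float32);W=np.array([atz(D,p,.053)[:2] for p in pts],np.float32)
        r=cv2.minAreaRect(W*1000);print(n,st[j],r)
s=ctrl.get_state();print(s['position'],s['joint_positions'].round(3))
cv2.imwrite('pics/w5b.png',cv2.resize(d['color'],(800,600)))
E
```

```text
w [ 204  107   47   62 2802] ((465.39422607421875, -12.758928298950195), (53.3223762512207, 69.83586120605469), 89.67032623291016)
w [ 260  108   73   61 2096] ((464.7601013183594, -91.87818145751953), (81.98478698730469, 68.75326538085938), 89.99851989746094)
w [422 303  40  12 313] ((234.7672119140625, -303.6496276855469), (16.453006744384766, 57.86453628540039), 2.174407482147217)
t [259 192   6   2   7] ((495.1575622558594, -116.58088684082031), (19.337448120117188, 3.8779237270355225), 89.71199798583984)
[ 0.42427826 -0.04593594  0.27935668] [ 0.608 -0.173 -0.492  1.891 -0.083  1.406 -1.435]
```

View pics/w5b.png

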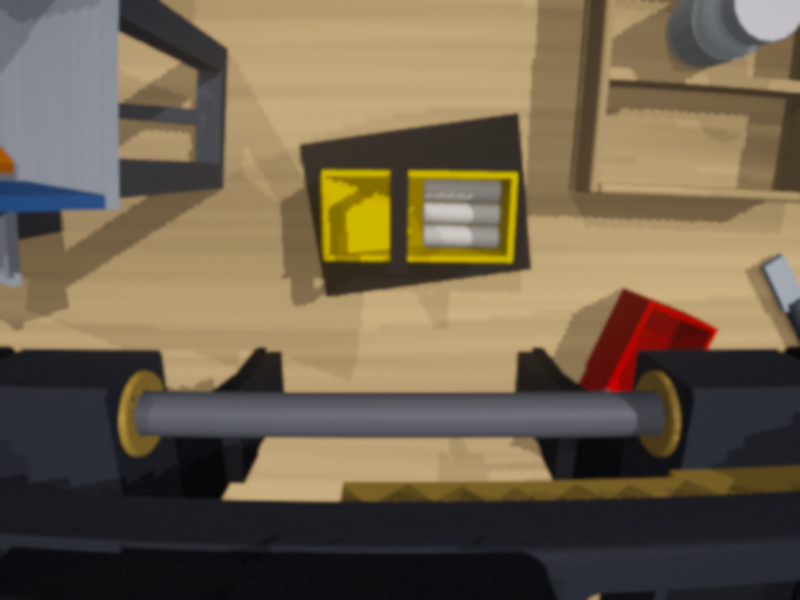

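```bash
python3 - <<'E'
from h import *
z=np.array([0,.5,-.8660]);Rg=rot(z,[1,0,0]);g=np.array([.465,-.087,.031])-.003*z
plan((g-.17*z,Rg),(g,Rg))
print(load('w5')['pose'][:3,3],atz(load('w5'),(296*0+1,1),.05))
t=load('t0')
for p in((443,398),(470,403),(484,350),(458,343)): print(atz(t,(p[0]*.64,p[1]*.64),.05).round(3))
E
```

```text
t 12.6 p [ 0.4243 -0.0459  0.2794] F [-0.8  0.4  0.1] w 84.95031641437787
[13.6, 42.5, 32.8] [0.136, 0.137, -0.511] rows>=3.6
[-13.9, 46.6, 26.6] [0.136, 0.137, -0.511] rows>=3.6
[-38.6, 35.9, 17.1] [0.136, 0.137, -0.511] rows>=3.6
--
[-0.0, 0.0, 170.0] [0.0, 0.0, 0.0] rows>=3.4
--
[ 0.4962373  -0.04542956  0.42183662] [0.62384738 0.24121613 0.05      ]
[ 0.257 -0.199  0.05 ]
[ 0.244 -0.265  0.05 ]
[ 0.373 -0.301  0.05 ]
[ 0.39  -0.238  0.05 ]
```

>>> send_rows:
  motion:
    - {"claw": 1, "slide": [3, 11, 8], "delta_rot": [0.034, 0.034, -0.128]}
    - {"claw": 1, "slide": [7, 21, 16], "delta_rot": [0.068, 0.068, -0.256]}
    - {"claw": 1, "slide": [10, 32, 25], "delta_rot": [0.102, 0.103, -0.383]}
    - {"claw": 1, "slide": [14, 42, 33], "delta_rot": [0.136, 0.137, -0.511]}

```text
time: 13.0
position: [0.4379, -0.0881, 0.2454]
tool_rot: [-2.898, -0.767, -0.202]
ft_force: [0.3, 0.2, 0.3]
grip_width: 0.997
grip_force: 0.0
```

>>> send_rows:
  motion:
    - {"claw": 1, "slide": [-3, 12, 7], "delta_rot": [0.034, 0.034, -0.128]}
    - {"claw": 1, "slide": [-7, 23, 13], "delta_rot": [0.068, 0.068, -0.256]}
    - {"claw": 1, "slide": [-10, 35, 20], "delta_rot": [0.102, 0.103, -0.383]}
    - {"claw": 1, "slide": [-14, 47, 27], "delta_rot": [0.136, 0.137, -0.511]}

```text
time: 13.4
position: [0.4518, -0.1308, 0.2122]
tool_rot: [-2.477, -1.417, -0.378]
ft_force: [0.1, 0.2, 0.3]
grip_width: 0.997
grip_force: 0.0
```

>>> send_rows:
  motion:
    - {"claw": 1, "slide": [-10, 9, 4], "delta_rot": [0.034, 0.034, -0.128]}
    - {"claw": 1, "slide": [-19, 18, 9], "delta_rot": [0.068, 0.068, -0.256]}
    - {"claw": 1, "slide": [-29, 27, 13], "delta_rot": [0.102, 0.103, -0.383]}
    - {"claw": 1, "slide": [-39, 36, 17], "delta_rot": [0.136, 0.137, -0.511]}
    - {"claw": 1, "slide": [-39, 36, 17], "delta_rot": [0.136, 0.137, -0.511]}

```text
time: 13.9
position: [0.465, -0.1751, 0.1773]
tool_rot: [-1.926, -1.922, -0.515]
ft_force: [-1.2, -0.3, -0.2]
grip_width: 1.002
grip_force: 0.0
```

```bash
python3 - <<'E'
from h import *
z=np.array([0,.5,-.8660]);Rg=rot(z,[1,0,0]);g=np.array([.465,-.087,.031])-.003*z
plan((g,Rg)); print(ctrl.get_state()['joint_positions'].round(3))
E
```

```text
t 13.9 p [ 0.465  -0.1751  0.1773] F [-1.2 -0.3 -0.2] w 87.16269306886079
[2.8, 0.4, 167.8] [-0.003, -0.002, -0.003] rows>=3.4
--
[ 0.729  0.266 -0.152  1.758 -0.397  1.437  0.691]
```

>>> send_rows:
  motion:
    - {"claw": 1, "slide": [1, 0, 40], "delta_rot": [0, 0, 0]}
    - {"claw": 1, "slide": [1, 0, 80], "delta_rot": [0, 0, 0]}
    - {"claw": 1, "slide": [1, 0, 120], "delta_rot": [0, 0, 0]}
    - {"claw": 1, "slide": [1, 0, 155], "delta_rot": [0, 0, 0]}
    - {"claw": 1, "slide": [1, 0, 169], "delta_rot": [0, 0, 0]}
  grip_force: 40

```text
time: 14.4
position: [0.4635, -0.0848, 0.0329]
tool_rot: [-1.923, -1.925, -0.513]
ft_force: [-0.2, 1.1, 0.4]
grip_width: 0.996
grip_force: 0.0
```

>>> send_rows:
  motion:
    - {"claw": 1, "slide": [0, 0, 0], "delta_rot": [0, 0, 0]}
    - {"claw": -1, "slide": [0, 0, 0], "delta_rot": [0, 0, 0]}
    - {"claw": -1, "slide": [0, 0, 0], "delta_rot": [0, 0, 0]}
    - {"claw": -1, "slide": [0, 0, 0], "delta_rot": [0, 0, 0]}
    - {"claw": -1, "slide": [0, 0, 0], "delta_rot": [0, 0, 0]}

```text
time: 14.9
position: [0.4666, -0.0897, 0.0363]
tool_rot: [-1.929, -1.93, -0.518]
ft_force: [-0.5, -1.9, 3.9]
grip_width: 0.754
grip_force: 40.0
```

>>> send_rows:
  motion:
    - {"claw": -1, "slide": [0, 0, 0], "delta_rot": [0, 0, 0]}
    - {"claw": -1, "slide": [0, 0, 0], "delta_rot": [0, 0, 0]}
    - {"claw": -1, "slide": [0, 0, 0], "delta_rot": [0, 0, 0]}

```text
time: 15.2
position: [0.4666, -0.0897, 0.0363]
tool_rot: [-1.929, -1.93, -0.518]
ft_force: [-1.8, -2.2, 5.5]
grip_width: 0.753
grip_force: 40.0
```

```bash
python3 - <<'E'
from h import *
s=ctrl.get_state();print(s['position'],R.from_rotvec(s['tool_rot']).as_matrix().round(3))
p=np.array(s['position']);Rm=R.from_rotvec(s['tool_rot']).as_matrix()
# tub pose in the tool frame (tub stands level, yaw 90 at (.465,-.0585,.003))
T=np.array([[0,-1,0],[1,0,0],[0,0,1.]]);o=np.array([.465,-.0585,.003])
RT=Rm.T@T;oT=Rm.T@(o-p)
np.savez('grip.npz',RT=RT,oT=oT)
yaw=1.46075;xc=np.array([np.cos(yaw),np.sin(yaw),0]);yc=np.array([-xc[1],xc[0],0]);up=np.array([0,0,1.])
inl=np.array([.5372,.0711,.22])
def pose(tip,fwd,h,lat=0):
    """lip at fwd (level) past the inlet edge, h above board"""
    t=np.radians(tip);X=xc*np.cos(t)-up*np.sin(t);Z=xc*np.sin(t)+up*np.cos(t);Q=np.c_[X,yc,Z]
    lip=inl+xc*fwd+yc*lat+up*(h-fwd*np.tan(np.pi/6))
    org=lip-Q@[.068,0,.05]; Rt=Q@RT.T; return org-Rt@oT,Rt
plan((p+[0,0,.06],Rm),(np.array([.49,-.13,.26]),Rm),pose(30,-.02,.06),pose(35,.025,.045),pose(55,.03,.035),pose(78,.03,.03))
for a in((30,-.02,.06),(35,.025,.045),(55,.03,.035),(78,.03,.03)):print(pose(*a)[0].round(3))
E
```

```text
[ 0.46661794 -0.08966305  0.03632119] [[-0.001  1.     0.003]
 [ 0.867 -0.     0.498]
 [ 0.498  0.003 -0.867]]
t 15.2 p [ 0.4666 -0.0897  0.0363] F [-1.8 -2.2  5.5] w 65.51420797021656
[29.9, 0.2, -52.0] [0.0, -0.0, -0.0] rows>=1.2
--
[46.5, 23.9, -162.0] [0.0, 0.0, 0.0] rows>=3.4
--
[109.0, 36.4, -14.2] [-0.028, -0.523, 0.106] rows>=3.6
--
[48.5, -0.0, 32.8] [0.0, -0.087, -0.0] rows>=1.2
--
[23.8, 0.1, -17.8] [0.0, -0.349, -0.001] rows>=2.3
--
[23.3, 0.1, -29.5] [0.0, -0.401, -0.001] rows>=2.7
--
[ 0.526 -0.043  0.327]
[0.532 0.006 0.294]
[0.534 0.031 0.309]
[0.538 0.064 0.326]
```

>>> send_rows:
  motion:
    - {"claw": -1, "slide": [5, 0, -9], "delta_rot": [0, 0, 0]}
    - {"claw": -1, "slide": [12, 0, -21], "delta_rot": [0, 0, 0]}
    - {"claw": -1, "slide": [20, 0, -35], "delta_rot": [0, 0, 0]}
    - {"claw": -1, "slide": [27, 0, -47], "delta_rot": [0, 0, 0]}
    - {"claw": -1, "slide": [30, 0, -52], "delta_rot": [0, 0, 0]}

```text
time: 15.7
position: [0.4671, -0.0888, 0.0973]
tool_rot: [-1.928, -1.932, -0.519]
ft_force: [-0.2, -0.3, -4.0]
grip_width: 0.754
grip_force: 40.0
```

>>> send_rows:
  motion:
    - {"claw": -1, "slide": [6, 3, -20], "delta_rot": [0, 0, 0]}
    - {"claw": -1, "slide": [16, 8, -57], "delta_rot": [0, 0, 0]}
    - {"claw": -1, "slide": [27, 14, -94], "delta_rot": [0, 0, 0]}
    - {"claw": -1, "slide": [38, 19, -131], "delta_rot": [0, 0, 0]}
    - {"claw": -1, "slide": [46, 24, -162], "delta_rot": [0, 0, 0]}

```text
time: 16.2
position: [0.49, -0.1297, 0.261]
tool_rot: [-1.928, -1.931, -0.517]
ft_force: [0.8, 0.1, -4.9]
grip_width: 0.754
grip_force: 40.0
```

>>> send_rows:
  motion:
    - {"claw": -1, "slide": [15, 7, -3], "delta_rot": [-0.005, -0.09, 0.02]}
    - {"claw": -1, "slide": [40, 14, -6], "delta_rot": [-0.011, -0.2, 0.042]}
    - {"claw": -1, "slide": [65, 21, -9], "delta_rot": [-0.017, -0.31, 0.063]}
    - {"claw": -1, "slide": [90, 29, -11], "delta_rot": [-0.022, -0.42, 0.084]}
    - {"claw": -1, "slide": [109, 36, -14], "delta_rot": [-0.028, -0.523, 0.106]}

```text
time: 16.7
position: [0.5254, -0.0395, 0.3271]
tool_rot: [2.333, 2.095, -0.001]
ft_force: [0.4, 0.4, -4.4]
grip_width: 0.76
grip_force: 40.0
```

```bash
cat > pour.py <<'E'
from h import *
G=np.load('grip.npz');RT,oT=G['RT'],G['oT']
yaw=1.46075;xc=np.array([np.cos(yaw),np.sin(yaw),0]);yc=np.array([-xc[1],xc[0],0]);up=np.array([0,0,1.])
inl=np.array([.5372,.0711,.22])
def pose(tip,fwd,h,lat=0):
    t=np.radians(tip);X=xc*np.cos(t)-up*np.sin(t);Z=xc*np.sin(t)+up*np.cos(t);Q=np.c_[X,yc,Z]
    lip=inl+xc*fwd+yc*lat+up*(h-fwd*np.tan(np.pi/6))
    org=lip-Q@[.068,0,.05]; Rt=Q@RT.T; return org-Rt@oT,Rt
def lipnow():
    s=ctrl.get_state();q=R.from_rotvec(s['tool_rot']).as_matrix();Q=q@RT;o=np.array(s['position'])+q@oT
    l=o+Q@[.068,0,.05]-inl;f=l@xc;print('lip fwd %.3f lat %.3f h %.3f tip %.1f'%(f,l@yc,l[2]+f*np.tan(np.pi/6),np.degrees(np.arcsin(-Q[2,0]))),'j',s['joint_positions'].round(2))
E
python3 - <<'E'
from pour import *
lipnow()
plan(pose(30,.025,.045),pose(55,.03,.035),pose(78,.03,.03))
d=snap('scene','s2');cv2.imwrite('pics/s2c.png',cv2.resize(d['color'][60:240,180:420],(800,600),interpolation=cv2.INTER_CUBIC))
E
```

```text
lip fwd -0.017 lat 0.001 h 0.062 tip 30.1 j [ 0.38  0.04 -0.37  1.61  0.02  1.48 -0.1 ]
t 16.7 p [ 0.5254 -0.0395  0.3271] F [ 0.4  0.4 -4.4] w 66.08506599935592
[42.1, 1.2, 41.2] [0.001, 0.002, 0.002] rows>=1.2
--
[28.6, 0.1, -23.7] [0.0, -0.436, -0.001] rows>=2.9
--
[23.3, 0.1, -29.5] [0.0, -0.401, -0.001] rows>=2.7
--
```

View pics/s2c.png

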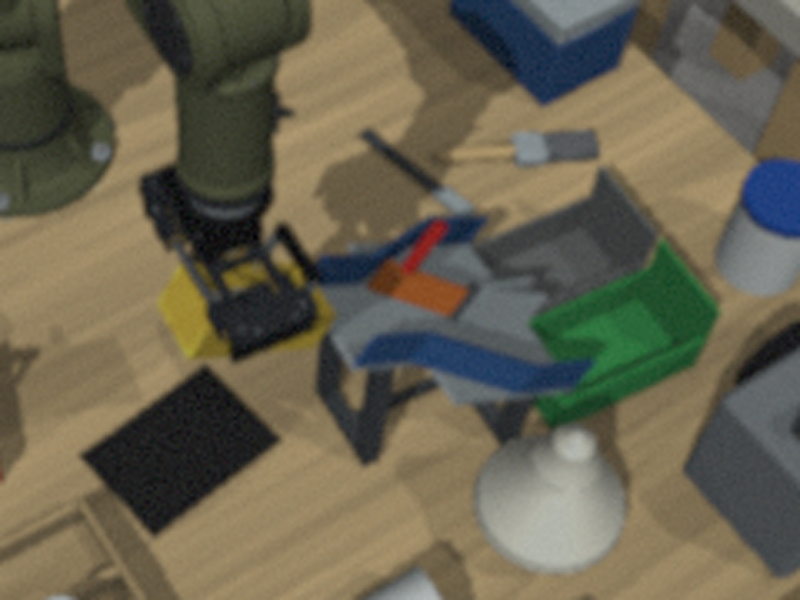

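>>> send_rows:
  motion:
    - {"claw": -1, "slide": [15, 0, 14], "delta_rot": [0, 0, 0]}
    - {"claw": -1, "slide": [35, 1, 34], "delta_rot": [0, 0, 0]}
    - {"claw": -1, "slide": [42, 1, 41], "delta_rot": [0, 0, 0]}
    - {"claw": -1, "slide": [42, 1, 41], "delta_rot": [0, 0, 0]}

```text
time: 17.15
position: [0.5304, -0.0064, 0.2846]
tool_rot: [2.336, 2.089, -0.011]
ft_force: [-1.5, -10.7, 0.1]
grip_width: 0.758
grip_force: 40.0
```

>>> send_rows:
  motion:
    - {"claw": -1, "slide": [6, 0, -5], "delta_rot": [0, -0.09, 0]}
    - {"claw": -1, "slide": [12, 0, -10], "delta_rot": [0, -0.18, 0]}
    - {"claw": -1, "slide": [18, 0, -15], "delta_rot": [0, -0.27, 0]}
    - {"claw": -1, "slide": [24, 0, -20], "delta_rot": [0, -0.36, 0]}
    - {"claw": -1, "slide": [28, 0, -24], "delta_rot": [0, -0.436, 0]}

```text
time: 17.65
position: [0.5342, 0.0266, 0.3098]
tool_rot: [2.092, 1.873, -0.466]
ft_force: [0.0, -0.1, -2.8]
grip_width: 0.755
grip_force: 40.0
```

>>> send_rows:
  motion:
    - {"claw": -1, "slide": [5, 0, -6], "delta_rot": [0, -0.08, 0]}
    - {"claw": -1, "slide": [9, 0, -12], "delta_rot": [0, -0.16, 0]}
    - {"claw": -1, "slide": [14, 0, -18], "delta_rot": [0, -0.24, 0]}
    - {"claw": -1, "slide": [19, 0, -24], "delta_rot": [0, -0.32, 0]}
    - {"claw": -1, "slide": [23, 0, -29], "delta_rot": [0, -0.4, 0]}

```text
time: 18.15
position: [0.5374, 0.0614, 0.3247]
tool_rot: [1.83, 1.643, -0.815]
ft_force: [-0.8, -0.5, -3.4]
grip_width: 0.756
grip_force: 40.0
```

>>> send_rows:
  motion:
    - {"claw": -1, "slide": [0, 0, 0], "delta_rot": [0, 0, 0]}
    - {"claw": -1, "slide": [0, 0, 0], "delta_rot": [0, 0, 0]}
    - {"claw": -1, "slide": [0, 0, 0], "delta_rot": [0, 0, 0]}
    - {"claw": -1, "slide": [0, 0, 0], "delta_rot": [0, 0, 0]}
    - {"claw": -1, "slide": [0, 0, 0], "delta_rot": [0, 0, 0]}

```text
time: 18.65
position: [0.5377, 0.0595, 0.3257]
tool_rot: [1.834, 1.64, -0.812]
ft_force: [-0.1, 0.5, -1.0]
grip_width: 0.76
grip_force: 40.0
```

```bash
python3 - <<'E'
from pour import *
lipnow();print(ctrl.get_state()['ft_force'])
a=snap('scene','s3');b=snap('top','t3');w=snap('wrist','w3p')
h=lambda i,x,y,ww,hh,k: cv2.resize(i[y:y+hh,x:x+ww],(ww*k,hh*k),interpolation=cv2.INTER_CUBIC)
o=np.zeros((600,800,3),np.uint8)
A=h(b['color'],95,135,130,80,3);o[:240,:390]=A
o[:300,400:800]=cv2.resize(w['color'],(400,300))
o[250:600,:400]=cv2.resize(a['color'][85:205,260:397],(400,350),interpolation=cv2.INTER_CUBIC)
o[310:600,400:800]=cv2.resize(a['color'][90:206,200:360],(400,290),interpolation=cv2.INTER_CUBIC)
cv2.imwrite('pics/p3.png',o)
E
```

```text
lip fwd 0.026 lat -0.000 h 0.027 tip 77.8 j [-0.14  0.38 -0.53  1.49  0.79  1.93 -0.76]
[-0.07787487  0.52691584 -0.96280835]
```

View pics/p3.png

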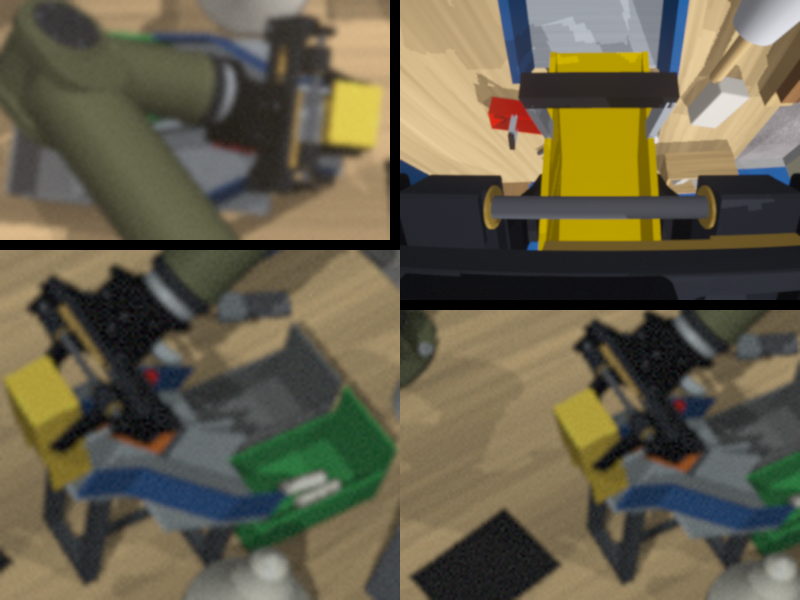

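The green bin shows two pale cores around (312,487); the tub looks empty in the wrist view (600,150). I have used my ten views, so the third core gets checked numerically once the arm is back.

```bash
python3 - <<'E'
from pour import *
s=ctrl.get_state();G0=(np.array([.4666,-.0897,.0363]),rot([0,.498,-.867],[1,0,0]))
up_=lambda h:(G0[0]+[0,0,h],G0[1])
plan(pose(50,.03,.04),pose(28,-.03,.065),([.49,-.13,.26],G0[1]),up_(.06),up_(.008))
E
```

```text
t 18.8 p [0.5377 0.06   0.3253] F [ 0.8  0.  -2.6] w 65.81744647463117
[-10.9, -0.2, 38.0] [-0.0, 0.485, -0.001] rows>=3.2
--
[-83.1, -0.1, 2.5] [-0.0, 0.384, 0.001] rows>=2.6
--
[-82.0, -26.7, 71.4] [0.033, 0.488, -0.105] rows>=3.3
--
[-46.6, -23.4, 162.0] [0.0, 0.0, 0.0] rows>=3.4
--
[-25.9, 0.0, 45.1] [0.0, 0.0, 0.0] rows>=1.0
--
```

>>> send_rows:
  motion:
    - {"claw": -1, "slide": [-3, 0, 9], "delta_rot": [0, 0.12, 0]}
    - {"claw": -1, "slide": [-5, 0, 19], "delta_rot": [0, 0.24, 0]}
    - {"claw": -1, "slide": [-8, 0, 28], "delta_rot": [0, 0.36, 0]}
    - {"claw": -1, "slide": [-11, 0, 38], "delta_rot": [0, 0.485, 0]}

```text
time: 19.2
position: [0.5341, 0.0233, 0.3094]
tool_rot: [2.145, 1.922, -0.376]
ft_force: [-1.0, -2.5, -0.9]
grip_width: 0.757
grip_force: 40.0
```

>>> send_rows:
  motion:
    - {"claw": -1, "slide": [-21, 0, 1], "delta_rot": [0, 0.1, 0]}
    - {"claw": -1, "slide": [-42, 0, 1], "delta_rot": [0, 0.19, 0]}
    - {"claw": -1, "slide": [-62, 0, 2], "delta_rot": [0, 0.29, 0]}
    - {"claw": -1, "slide": [-83, 0, 2], "delta_rot": [0, 0.384, 0]}

```text
time: 19.6
position: [0.5246, -0.0543, 0.3354]
tool_rot: [-2.322, -2.085, -0.043]
ft_force: [-0.6, 0.1, -3.2]
grip_width: 0.756
grip_force: 40.0
```

>>> send_rows:
  motion:
    - {"claw": -1, "slide": [-20, -7, 18], "delta_rot": [0.008, 0.122, -0.026]}
    - {"claw": -1, "slide": [-41, -13, 36], "delta_rot": [0.017, 0.244, -0.053]}
    - {"claw": -1, "slide": [-61, -20, 53], "delta_rot": [0.025, 0.366, -0.079]}
    - {"claw": -1, "slide": [-82, -27, 71], "delta_rot": [0.033, 0.488, -0.105]}
    - {"claw": -1, "slide": [-82, -27, 71], "delta_rot": [0.033, 0.488, -0.105]}

```text
time: 20.1
position: [0.4857, -0.1375, 0.2549]
tool_rot: [-1.938, -1.912, -0.505]
ft_force: [-0.9, -0.8, -3.3]
grip_width: 0.756
grip_force: 40.0
```

```bash
python3 - <<'E'
from pour import *
lipnow()
a=snap('scene','s4');b=snap('top','t4');w=snap('wrist','w4p')
a0=load('s0');b0=load('t0')
def C(P): return inl*[1,1,0]+xc*(.121+P[0])+yc*P[1]+up*P[2]
for n,d,d0 in(('scene',a,a0),('top',b,b0)):
    m=np.zeros(d['color'].shape[:2],np.uint8)
    poly=proj(d,[C((x,y,.02)) for x,y in((-.2,.13),(-.2,-.13),(.34,-.13),(.34,.13))]);cv2.fillPoly(m,[poly.round().astype(int)],1)
    df=np.abs(d['color'].astype(int)-d0['color']).max(2)
    h=cv2.cvtColor(d['color'],cv2.COLOR_BGR2HSV)
    k,l,st,c=cv2.connectedComponentsWithStats(((df>40)&(m>0)).astype(np.uint8))
    for j in range(1,k):
        if st[j,4]>6:
            p=atz(d,c[j],.015)-C((0,0,0));print(n,st[j],'chute xy',round(p@xc,3),round(p@yc,3),'col',d['color'][l==j].mean(0).round(),'was',d0['color'][l==j].mean(0).round())
E
```

```text
lip fwd -0.114 lat 0.040 h -0.014 tip 0.0 j [ 0.7   0.2  -0.2   1.68 -0.41  1.54  0.55]
scene [305 139  11  10  36] chute xy 0.085 0.119 col [ 50.  83. 130.] was [ 47.  51. 112.]
scene [294 143  11   6  19] chute xy 0.047 0.13 col [ 43.  82. 141.] was [ 96.  96. 100.]
scene [294 150  18   6  74] chute xy 0.038 0.099 col [110. 111. 112.] was [ 40.  67. 110.]
scene [261 158  11   9  32] chute xy -0.102 0.124 col [56. 76. 86.] was [ 83. 112. 128.]
scene [356 160  21  14 165] chute xy 0.224 -0.062 col [127. 139. 133.] was [54. 98. 39.]
scene [245 162  15   9  34] chute xy -0.151 0.125 col [57. 78. 88.] was [ 85. 114. 131.]
scene [255 169   4   4   7] chute xy -0.15 0.106 col [55. 72. 83.] was [ 81. 109. 124.]
top [119 148  19  16 231] chute xy 0.228 -0.075 col [134. 145. 144.] was [ 64. 111.  55.]
top [166 172  27  17 270] chute xy 0.02 0.003 col [101. 107. 141.] was [ 94.  94. 114.]
top [194 210  33   9 133] chute xy -0.121 0.123 col [ 77. 102. 120.] was [110. 145. 172.]
```

```bash
python3 - <<'E'
from pour import *
G0=(np.array([.4666,-.0897,.0363]),rot([0.003,.498,-.867],[1,0,.003]))
up_=lambda h:(G0[0]+[0,0,h],G0[1])
lipnow();plan(up_(.06),up_(.006))
E
```

```text
lip fwd -0.106 lat 0.037 h -0.004 tip 0.1 j [ 0.69  0.19 -0.21  1.68 -0.42  1.54  0.55]
t 20.25 p [ 0.49   -0.1296  0.2606] F [ 0.7  1.1 -2.4] w 65.90844804034344
[-47.0, -23.0, 162.5] [-0.005, 0.001, -0.002] rows>=3.4
--
[-26.9, -0.2, 46.8] [0.0, 0.0, 0.0] rows>=1.1
--
```

>>> send_rows:
  motion:
    - {"claw": -1, "slide": [-11, -6, 40], "delta_rot": [0, 0, 0]}
    - {"claw": -1, "slide": [-23, -12, 80], "delta_rot": [0, 0, 0]}
    - {"claw": -1, "slide": [-35, -17, 120], "delta_rot": [-0.005, 0.001, -0.002]}
    - {"claw": -1, "slide": [-44, -22, 150], "delta_rot": [-0.005, 0.001, -0.002]}
    - {"claw": -1, "slide": [-47, -23, 162], "delta_rot": [-0.005, 0.001, -0.002]}

```text
time: 20.75
position: [0.4654, -0.0869, 0.0954]
tool_rot: [-1.923, -1.933, -0.515]
ft_force: [-0.0, 0.4, -3.0]
grip_width: 0.755
grip_force: 40.0
```

>>> send_rows:
  motion:
    - {"claw": -1, "slide": [-10, 0, 17], "delta_rot": [0, 0, 0]}
    - {"claw": -1, "slide": [-19, 0, 33], "delta_rot": [0, 0, 0]}
    - {"claw": -1, "slide": [-25, 0, 43], "delta_rot": [0, 0, 0]}
    - {"claw": -1, "slide": [-27, 0, 47], "delta_rot": [0, 0, 0]}
    - {"claw": -1, "slide": [-27, 0, 47], "delta_rot": [0, 0, 0]}

```text
time: 21.25
position: [0.4677, -0.0895, 0.0432]
tool_rot: [-1.928, -1.932, -0.519]
ft_force: [0.3, 0.4, -2.7]
grip_width: 0.761
grip_force: 40.0
```

```bash
python3 - <<'E'
from pour import *
lipnow();s=ctrl.get_state();q=R.from_rotvec(s['tool_rot']).as_matrix();print('tub origin',(s['position']+q@oT).round(4),(q@RT).round(3).tolist(),s['ft_force'])
E
```

```text
lip fwd -0.069 lat 0.064 h -0.200 tip 0.0 j [ 0.67  0.35 -0.23  1.96 -0.44  1.11  0.7 ]
tub origin [ 0.4661 -0.0583  0.0099] [[-0.001, -1.0, -0.002], [1.0, -0.001, 0.0], [-0.0, -0.002, 1.0]] [ 0.28688927  0.42772082 -2.6962888 ]
```

>>> send_rows:
  motion:
    - {"claw": -1, "slide": [-1, 0, 2], "delta_rot": [0, 0, 0]}
    - {"claw": -1, "slide": [-2, 0, 4], "delta_rot": [0, 0, 0]}
    - {"claw": -1, "slide": [-3, 0, 5], "delta_rot": [0, 0, 0]}
    - {"claw": -1, "slide": [-3, 0, 5], "delta_rot": [0, 0, 0]}

```text
time: 21.65
position: [0.4675, -0.0899, 0.0374]
tool_rot: [-1.928, -1.931, -0.52]
ft_force: [0.1, -0.9, 1.0]
grip_width: 0.753
grip_force: 40.0
```

>>> send_rows:
  motion:
    - {"claw": -1, "slide": [-0.5, 0, 1], "delta_rot": [0, 0, 0]}
    - {"claw": -1, "slide": [-0.5, 0, 1], "delta_rot": [0, 0, 0]}
    - {"claw": -1, "slide": [-0.5, 0, 1], "delta_rot": [0, 0, 0]}

```text
time: 21.95
position: [0.4675, -0.0899, 0.0373]
tool_rot: [-1.928, -1.931, -0.52]
ft_force: [-2.2, -1.9, 7.6]
grip_width: 0.757
grip_force: 40.0
```

>>> send_rows:
  motion:
    - {"claw": 1, "slide": [0, 0, 0], "delta_rot": [0, 0, 0]}
    - {"claw": 1, "slide": [0, 0, 0], "delta_rot": [0, 0, 0]}
    - {"claw": 1, "slide": [0, 0, 0], "delta_rot": [0, 0, 0]}
    - {"claw": 1, "slide": [0, 0, 0], "delta_rot": [0, 0, 0]}

```text
time: 22.35
position: [0.4671, -0.0896, 0.0356]
tool_rot: [-1.928, -1.931, -0.519]
ft_force: [-0.8, -0.9, 0.5]
grip_width: 0.979
grip_force: 0.0
```

>>> send_rows:
  motion:
    - {"claw": 1, "slide": [0, 0, -15], "delta_rot": [0, 0, 0]}
    - {"claw": 1, "slide": [0, 0, -45], "delta_rot": [0, 0, 0]}
    - {"claw": 1, "slide": [0, 0, -85], "delta_rot": [0, 0, 0]}
    - {"claw": 1, "slide": [0, 0, -130], "delta_rot": [0, 0, 0]}
    - {"claw": 1, "slide": [0, 0, -170], "delta_rot": [0, 0, 0]}

```text
time: 22.85
position: [0.4665, -0.1753, 0.1848]
tool_rot: [-1.929, -1.931, -0.519]
ft_force: [0.4, 0.2, -0.0]
grip_width: 1.004
grip_force: 0.0
```

>>> send_rows:
  motion:
    - {"claw": 1, "slide": [0, 0, -40], "delta_rot": [0, 0, 0]}
    - {"claw": 1, "slide": [0, 0, -60], "delta_rot": [0, 0, 0]}
    - {"claw": 1, "slide": [0, 0, -60], "delta_rot": [0, 0, 0]}
    - {"claw": 1, "slide": [0, 0, -60], "delta_rot": [0, 0, 0]}

```text
time: 23.25
position: [0.4662, -0.2039, 0.2345]
tool_rot: [-1.928, -1.931, -0.519]
ft_force: [0.1, 0.3, -0.3]
grip_width: 1.002
grip_force: 0.0
```

```bash
python3 - <<'E'
from pour import *
d=snap('wrist','w6');a=snap('scene','s6');print(ctrl.get_state()['time'],ctrl.get_state()['position'],ctrl.get_state()['ft_force'])
T=np.array([[0,-1,0],[1,0,0],[0,0,1.]]);o=np.array([.466,-.0585,.003])
for n,D in(('w',d),('s',a)):
    h=cv2.cvtColor(D['color'],cv2.COLOR_BGR2HSV);m=cv2.morphologyEx(cv2.inRange(h,(20,130,50),(34,255,255)),cv2.MORPH_CLOSE,np.ones((3,3)))
    k,l,st,c=cv2.connectedComponentsWithStats(m)
    print(n,[ (st[j].tolist()) for j in range(1,k) if st[j,4]>60])
    c=proj(D,[o+T@np.array(p) for p in((-.074,-.033,.05),(-.074,.033,.05),(.068,.033,.05),(.068,-.033,.05),(-.074,-.033,0),(-.074,.033,0),(.06,.033,.04),(.06,-.033,.04))])
    print('expected bbox',c.min(0).round(),c.max(0).round())
    # pale pixels inside the tub's hull
    hm=np.zeros(m.shape,np.uint8);cv2.fillConvexPoly(hm,cv2.convexHull(c.astype(np.float32)).round().astype(int),1)
    print('pale in tub',int(((h[...,1]<60)&(h[...,2]>110)&(hm>0)).sum()),'yellow share',round(float((m>0)[hm>0].mean()),2))
# flap: same orange/red as after pushing?
r=lambda D:cv2.inRange(cv2.cvtColor(D['color'],cv2.COLOR_BGR2HSV),(0,180,120),(15,255,255))
A,B=r(load('s1')),r(a)
A[:, :280]=0;B[:, :280]=0;A[:, 345:]=0;B[:, 345:]=0
print('orange/red centroid',[np.argwhere(x).mean(0).round(1) for x in(A,B)])
E
```

```text
23.35 [ 0.46584827 -0.20287703  0.23363113] [-0.06492965 -0.31735335  0.09652679]
w [[227, 90, 58, 17, 964], [224, 118, 64, 97, 5782], [66, 237, 31, 55, 807], [415, 237, 30, 55, 769], [229, 298, 283, 23, 3792]]
expected bbox [223.  90.] [283. 213.]
pale in tub 0 yellow share 0.88
s [[211, 172, 46, 39, 962]]
expected bbox [212. 171.] [256. 210.]
pale in tub 1 yellow share 0.93
orange/red centroid [array([143.9, 304.9]), array([143.9, 304.8])]
```

The tub stands upright and empty on the mat where expected, the flap hasn't moved, all three cores are in the green bin, and the arm is clear.

```bash
python3 -c "
from bench import ctrl
print(ctrl.close_job())"
```

```text
the job is handed in; nothing more can be done
None
```

The job is handed in: the flap is fully over, with the green bin's exit open. All three cores are in the green bin, going by the core area in the top view and the weight the tub lost. The empty tub is upright on the mat, and the run took about 23 s of the 72 s allowed.

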